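# Check the air charge of the pump's expansion vessel with a pencil gauge

### The arm

A 6-joint arm with a two-finger parallel gripper is mounted at the origin on the work surface. World frame = base frame: x ahead of the robot, y to its left, z up, the work surface at z = 0. Lengths are in m, angles in degrees, forces in N, time in s.
With the tool pointing down it reaches from about 0.325 to 0.9 m from the base axis. Payload 3.5 kg.
Tool frame: the origin (TCP) lies between the finger pads; the fingertips stand 17 mm ahead of it and the grasp point (between the pads) lies 2 mm behind it; z points along the fingers, y is the line along which they close (so a half turn about z gives the same grasp; the last joint's range is limited). The gripper opens to 85 mm and grips with 20 to 120 N. Pads are 22 mm wide; open, the fingers measure 114 mm over their backs; the gripper's body (76 mm by 85 mm) begins 54 mm behind the grasp point. The pads swing forward as they close: fully open they stand 13 mm farther back than shut.
Start: joints at [-71.585, 15.837, -1.513, 72.651, 0, 84.076], TCP at [0.258, -0.569, 0.248] pointing down, gripper open.
Joint ranges: [-178.77, 178.77], [-48.84, 107.48], [-61.69, 71.31], [-111.58, 123.2], [-90, 87.43], [-180, 180]. Speed limits (degrees/s): [147.25, 147.25, 180, 180, 180, 180].

### API

Orientations are given as a 3x3 rotation matrix whose columns are the frame's x, y, z axes.
In Python, from workcell import arm, snapshot, get_calibration, silhouettes, spot_point gives the robot as it stands. Calls block until the motion is done:
- arm.move_to(position, orientation): joint-space move of the TCP to a pose.
- arm.movel(position, frame=None, max_speed=0.15): straight line of the TCP; frame=None keeps the orientation; max_speed is the mean speed in m/s.
- arm.move_j(angles): joint-space move.
- arm.move_gripper(opening, grasp_force=None): opening from 0.0 (shut) to 1.0 (fully open); grasp_force is the grip in N (None keeps the last); returns when the fingers have stopped.
- arm.pause(seconds).
- arm.inverse_kinematics(position, orientation): joint angles nearest the present ones, or None.
- arm.read_state(): the state.
- snapshot(name): name is "scene" or "top" or "wrist"; returns the picture (384x512x3 uint8, red, green, blue); there is no depth.
- get_calibration(name): a dict with "intrinsics" (3x3 intrinsics, pixels), "R" (3x3) and "t" (3): a world point X has camera coordinates R X + t. Camera axes: x right, y down, z forward; pixel columns grow to the right and rows downward; lengths in m; the calibration is good to about 2 mm. A picture is of the moment at which its call begins: read the wrist's pose just before it. get_calibration takes no time and is no camera call; for the wrist camera it gives the pose at the moment of the call.
A pose or a line that the arm cannot do raises arm.IKError and nothing moves.
- arm.close_job(): hands the job in; it is judged then, once.
Trained networks look in the newest picture that a camera, given by its name, has taken for a name from the list of things; names that differ only in an ending like _2 or _b are one class to them, and where a whole thing is asked for, a point or a joint stands for the part that bears it (a point fixed in the world has none). Each returns a list of dicts, best first, with "p" (0 to 1); they miss things now and then, are a little off and sometimes report something else, mostly with a low value. They report only what shows in the picture. A call takes as long as a camera call. They do not tell look-alikes from the thing itself.
- silhouettes(target, camera): "pixels" (384x512 bool, what is visible of it) and "centre" ([row, column] in pixels, amid what is visible of it).
- spot_point(target, camera): "centre" ([row, column] in pixels: a listed point, or the origin of a listed thing).
The state is a dict: "t": time; "q": joint angles; "joint_vel": joint speeds; "effort": joint torques, N m; "eef_pos": TCP position; "orientation": TCP orientation; "ft_force": force on the tool from outside, world axes, zero at the start; "moment": the same for the moment, N m; "grip_width": opening from 0.0 (shut) to 1.0 (fully open); "grip_force": force on a finger pad.
Only numpy, scipy, OpenCV 4.12 (cv2) and the standard library are available. Lean on these libraries where they do the work, as an engineer would, in place of code of your own. Each camera call takes 0.05 s, during which the arm holds its last target. There are 200 camera calls.

### The job

Check the air charge of the small blue expansion vessel on the water pump: take the pencil gauge from its white rest, push it squarely onto the vessel's brass valve, and once the rod has come out and stopped keep the gauge seated there for a good second with a steady push of about 20 N (under 16 N it leaks, over 26 N harms the stem). Then draw it off and lay it back in the two notches of the rest with the rod still out, so that the reading can be taken. Do not drop the gauge, keep the gripper off the rod and do not disturb the flasks and the bottle.

Things in the scene. Friction and masses are not known exactly. Their poses are not given: they have to be found in the camera images.
- gauge_grip (a point): centre of the orange ribbed grip sleeve (44 mm long, 16 x 16 mm, flat sides) of the pencil gauge, on its axis; +x runs along the gauge to its chuck, z is up in the rest. 14 mm tube from 75 mm behind this point to the steel chuck (24 mm diameter, 55 to 85 mm ahead); 0.14 kg. Grip the upright sides of the sleeve firmly (40 N or more): the gauge is pushed along its axis
- gauge_mouth (a point): centre of the open mouth of the gauge's chuck, 85 mm ahead (+x) of gauge_grip, same axes. The mouth, 19 mm wide, narrows within 6.5 mm to a straight 10.4 mm bore; a sprung plunger stands on the axis 7 mm inside the mouth, and the bore ends in a hard seat 13.7 mm inside
- gauge_rod (a joint): how far the white marked rod with red end (6 mm thick, cap 9 mm) has come out of the gauge's tail, along the gauge's -x, in m: 0 as found. It comes out 8 mm per mm that the valve pushes the plunger in, until it balances the pressure: 18 to 41 mm, the reading. Friction keeps it out once the gauge is off
- rod_end (a point): centre of the rod's end face, 79 mm behind gauge_grip while the rod is in; moves out with the rod
- vessel: fixed pump skid; origin on the bench under the middle of the blue vessel (88 mm diameter, lying, axis along x 95 mm up, x = -75 to 65 mm). Grey base plate x = -80 to 265 mm, 140 mm wide, 12 mm thick; white pump head and black motor behind, 118 mm high. +x points from the valve into the vessel, z up. A hex nut (ends at x = -85 mm) carries the brass valve stem, which points to -x
- valve_axis (a point): point on the valve stem's axis (stem 7.8 mm thick), 115 mm before the vessel's origin, 95 mm above the bench, axes as vessel: push the gauge on along +x. It marks only the usual end of the stem: stems differ in length and the true end lies up to 9 mm before or behind it, to be felt. The pin gives at a hidden 8 to 14 N; then the chuck seats hard on the rim. Over 26 N harms the stem
- valve_pin (a joint): how far the steel pin in the stem's end is pushed in, in m: 0 shut. It gives only once the rod shows the full pressure, and is about 1.5 to 4.5 mm in when the chuck sits home on the stem (the push then rises steeply above 14 N)
- rest: fixed white rest, origin on the bench: base plate 170 (x) x 75 (y) x 8 mm, two plates 8 mm thick at x = -45 and 45 mm with open 90 degree vee notches, 25 mm wide at their top edges 48 mm above the bench. The gauge's tube lies in both notches along x, axis 45 mm above the bench, sleeve midway between the plates, chuck beyond the +x plate
- flask_a_mid (a point): 30 mm above the foot of a clear glass volumetric flask, 54 mm wide, 108 mm tall; bystander
- flask_b_mid (a point): 30 mm above the foot of a second such flask; bystander
- amber_mid (a point): middle of an amber bottle, 60 mm in diameter, 110 mm tall; bystander
There are look-alikes about, which are no part of the job. Several things have the shape of the rest; the one meant has the colours described above.

How it is judged:
By the outcome, as a careful person would: the job done as asked, in the order asked, and still so for the second after the job is handed in, with the robot touching nothing.
It also fails if it takes over 70 s, if anything falls off the work surface, if the arm or the gripper's body presses on something with over 40 N, if the wrist force passes 120 N, or if a joint passes its speed limit or range.

## Working session

There is one attempt and no reset: what is moved stays moved. The work goes in short steps, each a Python script; the robot and the scene stay as the last script left them, time stands still between calls to the robot, and variables do not carry over. Pictures are saved under pics/ and viewed, at most 10 in all, crops included, and the job is handed in when it is done.

```bash
ls; mkdir -p pics; python3 - <<'E'
from workcell import arm, snapshot, get_calibration, silhouettes, spot_point
import cv2,numpy as np
for c in ["scene","top"]:
    im=snapshot(c); cv2.imwrite(f"pics/{c}0.png",im[:,:,::-1])
    k=get_calibration(c); print(c,np.round(k["intrinsics"],1).tolist(),np.round(k["R"],3).tolist(),np.round(k["t"],3).tolist())
    for n in ["gauge_grip","gauge_mouth","rod_end","vessel","valve_axis","rest","flask_a_mid","amber_mid"]:
        print(n,[(round(d["p"],2),np.round(d["centre"],1).tolist()) for d in spot_point(n,c)][:5])
print(arm.read_state()["t"])
a=cv2.imread("pics/scene0.png");b=cv2.imread("pics/top0.png")
E
```

```text
pics
scene [[384.1, 0.0, 250.4], [0.0, 384.1, 191.6], [0.0, 0.0, 1.0]] [[-0.519, 0.855, 0.007], [0.673, 0.413, -0.613], [-0.527, -0.314, -0.79]] [0.315, -0.294, 1.205]
gauge_grip [(0.63, [163.0, 204.8])]
gauge_mouth [(0.56, [186.0, 225.3]), (0.27, [291.5, 358.5])]
rod_end []
vessel [(0.67, [295.7, 358.1])]
valve_axis [(0.83, [239.0, 320.9])]
rest [(0.9, [126.9, 246.2]), (0.64, [151.2, 131.2]), (0.56, [171.0, 204.7])]
flask_a_mid [(0.86, [301.9, 236.3])]
amber_mid [(0.79, [231.6, 132.5])]
top [[404.0, 0.0, 249.4], [0.0, 404.0, 196.3], [0.0, 0.0, 1.0]] [[0.026, -1.0, 0.004], [-0.996, -0.026, -0.09], [0.09, -0.001, -0.996]] [-0.092, 0.554, 1.106]
gauge_grip [(0.56, [215.7, 294.6])]
gauge_mouth [(0.57, [204.8, 265.7])]
rod_end []
vessel [(0.93, [181.1, 132.8]), (0.24, [217.4, 297.3])]
valve_axis [(0.88, [185.3, 165.9])]
rest [(0.94, [293.9, 290.2]), (0.94, [204.6, 372.3]), (0.68, [220.4, 299.5])]
flask_a_mid [(0.81, [124.6, 203.1])]
amber_mid [(0.62, [123.6, 297.9])]
0.9
```

View pics/top0.png

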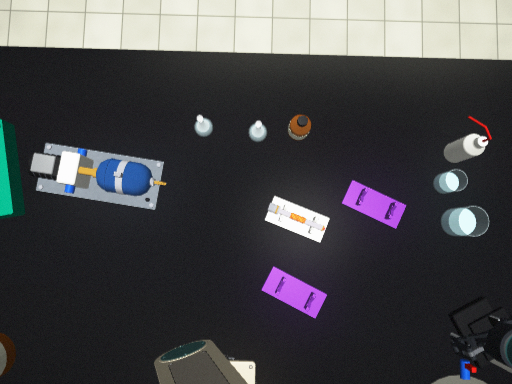

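View pics/scene0.png

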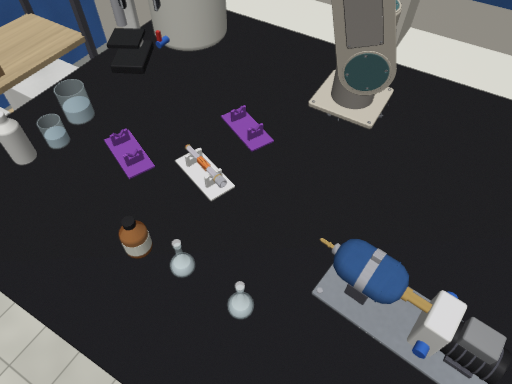

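Top picture: three rest-shaped things: purple at (205,374), purple at (293,294), and white at (218,297), which carries the orange-sleeved gauge with its chuck to the left. The white one fits the description. The blue vessel is at (177,124), its valve pointing right at (183,165). The flasks are at (126,203) and (131,258), the amber bottle at (127,300).

```bash
cat > h.py <<'E'
from workcell import arm, snapshot, get_calibration, silhouettes, spot_point
import cv2,numpy as np
def ray(c,rc,k=None):
    k=k or get_calibration(c)
    d=k["R"].T@np.linalg.solve(k["intrinsics"],[rc[1],rc[0],1.]); return -k["R"].T@k["t"],d
def at_z(c,rc,z,k=None):
    o,d=ray(c,rc,k); return o+d*(z-o[2])/d[2]
def best(n,c):
    r=spot_point(n,c); return r[0]["centre"] if r else None
def tri(rays):
    A=0;b=0
    for o,d in rays:
        d=d/np.linalg.norm(d);P=np.eye(3)-np.outer(d,d);A=A+P;b=b+P@o
    return np.linalg.solve(A,b)
def down(yaw):  # tool z down, tool y at heading yaw (rad)
    y=np.array([np.cos(yaw),np.sin(yaw),0]);z=np.array([0,0,-1.]);return np.column_stack([np.cross(y,z),y,z])
E
python3 - <<'E'
from h import *
P={"gauge_grip":([215.7,294.6],[163,204.8],.045),"gauge_mouth":([204.8,265.7],[186,225.3],.045),"valve":([185.3,165.9],[239,320.9],.095),"vessel":([181.1,132.8],[295.7,358.1],0),"rest":([220.4,299.5],[171,204.7],0),"flaskA":([124.6,203.1],[301.9,236.3],.03),"amber":([123.6,297.9],[231.6,132.5],.055)}
for n,(t,s,z) in P.items():
    print(n,np.round(at_z("top",t,z),3),np.round(at_z("scene",s,z),3),np.round(tri([ray("top",t),ray("scene",s)]),3))
print("rest white flaskB",np.round(at_z("top",[131,258],.03),3))
im=cv2.imread("pics/top0.png")[165:265,230:420]
cv2.imwrite("pics/crop.png",cv2.resize(im,None,fx=4,fy=4,interpolation=cv2.INTER_CUBIC))
E
```

```text
gauge_grip [ 0.504 -0.202  0.045] [ 0.494 -0.203  0.045] [ 0.502 -0.199  0.055]
gauge_mouth [ 0.532 -0.122  0.045] [ 0.529 -0.118  0.045] [ 0.531 -0.12   0.045]
valve [0.573 0.143 0.095] [0.575 0.148 0.095] [0.573 0.146 0.09 ]
vessel [0.593 0.258 0.   ] [0.601 0.261 0.   ] [ 0.595  0.262 -0.011]
rest [ 0.493 -0.222  0.   ] [ 0.487 -0.214  0.   ] [ 0.49  -0.217  0.002]
flaskA [0.756 0.059 0.03 ] [0.755 0.057 0.03 ] [0.756 0.058 0.033]
amber [ 0.759 -0.206  0.055] [ 0.747 -0.215  0.055] [ 0.754 -0.204  0.073]
rest white flaskB [ 0.742 -0.097  0.03 ]
```

View pics/crop.png

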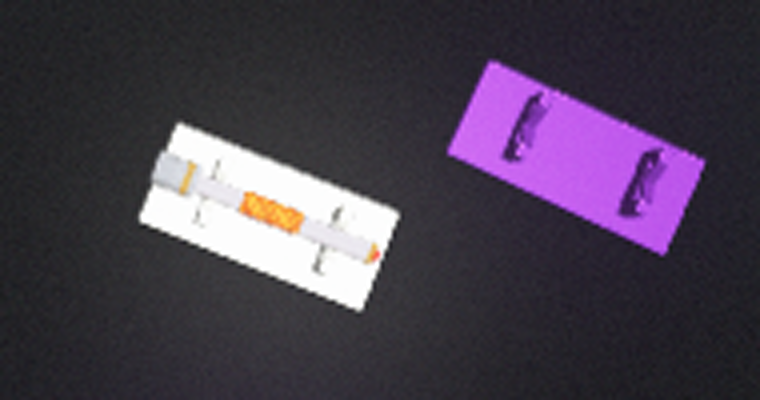

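The crop confirms it: the white rest at crop (270,215) holds the gauge, orange sleeve at (273,212), chuck at the left (173,172), red rod end at the right (373,253). The purple rest is empty. Next I move above the gauge for a close look.

```bash
python3 - <<'E'
from h import *
g=np.array([.499,-.205,.045]);h=np.arctan2(.081,.030)
for s in (1,-1):
    for p,hh in (((.499,-.205,.25),h),((.56,.06,.1),np.radians(80))):
        q=arm.inverse_kinematics(np.array(p),down(hh+s*np.pi/2)); print(s,None if q is None else np.round(q,1))
for s in (1,-1):
    q=arm.inverse_kinematics(np.array([.499,-.205,.25]),down(h+s*np.pi/2))
    if q is not None and abs(q[5])<120: break
print("sign",s)
arm.move_to(np.array([.499,-.205,.25]),down(h+s*np.pi/2))
st=arm.read_state(); print(st["t"],np.round(st["eef_pos"],4),np.round(st["q"],1))
k=get_calibration("wrist"); im=snapshot("wrist"); cv2.imwrite("pics/w1.png",im[:,:,::-1])
print("cam",np.round(-k["R"].T@k["t"],3),np.round(k["R"][2],2))
for n,z in (("gauge_grip",.045),("gauge_mouth",.045),("rod_end",.045),("rest",0)):
    for d in spot_point(n,"wrist")[:3]: print(n,round(d["p"],2),np.round(d["centre"],1),np.round(at_z("wrist",d["centre"],z,k),4))
np.savez("w1.npz",R=k["R"],t=k["t"],intrinsics=k["intrinsics"],im=im)
E
```

```text
1 [-29.2   7.1 -12.   70.8   0.  -98.9]
1 [ -0.5  16.5 -19.8  53.7   0.  -80.5]
-1 [-29.2   7.1 -12.   70.8   0.   81.1]
-1 [ -0.5  16.5 -19.8  53.7   0.   99.5]
sign 1
3.5917 [ 0.499  -0.2053  0.25  ] [-29.2   7.1 -12.   70.8  -0.  -98.9]
cam [ 0.472 -0.279  0.376] [ 0.11  0.29 -0.95]
gauge_grip 0.56 [164.4 258.5] [ 0.4962 -0.2082  0.045 ]
gauge_grip 0.33 [239.7  50. ] [ 0.7585 -0.2086  0.045 ]
gauge_mouth 0.88 [234.4 256.4] [ 0.5276 -0.1304  0.045 ]
rod_end 0.47 [ 87.1 258.2] [ 0.4688 -0.2832  0.045 ]
rest 0.84 [152.4 258. ] [ 0.495  -0.2128  0.    ]
rest 0.79 [ 96.9 422.3] [ 0.2938 -0.2075  0.    ]
rest 0.7 [241.4  48.2] [ 0.8011 -0.1977  0.    ]
```

View pics/w1.png

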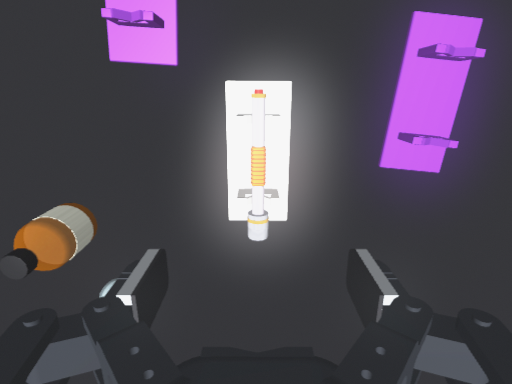

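The wrist view shows the gauge upright in the picture: sleeve (166,258), chuck mouth (237,258), red rod end (92,258). Mouth to rod end measures 164 mm as it should. Heading is 69°, grip at (0.497, -0.2093). Now I grasp it and lift.

```bash
python3 - <<'E'
from h import *
R=down(np.radians(69+90)); g=np.array([.4970,-.2093,.043])
arm.move_to(g+[0,0,.12],R)
arm.movel(g,R,max_speed=.1)
s=arm.read_state();print(np.round(s["ft_force"],1),np.round(s["eef_pos"],4))
arm.move_gripper(0.0,80)
s=arm.read_state();print("grip",s["grip_width"],s["grip_force"],np.round(s["ft_force"],1),np.round(s["eef_pos"],4))
arm.movel(g+[0,0,.03],R,max_speed=.06)
s=arm.read_state();print("lift",s["grip_width"],s["grip_force"],np.round(s["ft_force"],1))
arm.movel(g+[0,0,.157],R,max_speed=.2)
R2=down(np.radians(170)); p=np.array([.548,.002,.2])
arm.move_to(p,R2); arm.pause(.3)
s=arm.read_state();print("at",np.round(s["eef_pos"],4),s["grip_width"],np.round(s["ft_force"],1),np.round(s["moment"],2),np.round(s["q"],1),s["t"])
k=get_calibration("wrist"); im=snapshot("wrist"); cv2.imwrite("pics/w2.png",im[:,:,::-1])
for n,z in (("valve_axis",.095),("vessel",0),("gauge_mouth",.202),("gauge_grip",.202),("rod_end",.202)):
    for d in spot_point(n,"wrist")[:3]: print(n,round(d["p"],2),np.round(d["centre"],1),np.round(at_z("wrist",d["centre"],z,k),4))
np.savez("w2.npz",R=k["R"],t=k["t"],intrinsics=k["intrinsics"],im=im)
E
```

```text
[0.6 0.6 0.5] [ 0.4976 -0.2097  0.0437]
grip 0.1752232689660666 77.99500107765198 [-2.9  0.6  5. ] [ 0.4966 -0.2091  0.0432]
lift 0.17210805395274983 77.94233322143555 [-0.2  0.4 -1.6]
at [0.548  0.0008 0.2   ] 0.17219899283814527 [ 0.   0.2 -1.8] [-0.03  0.04  0.01] [ -6.7   9.8 -15.1  65.1  -0.  -86.6] 8.8833
gauge_grip 0.67 [274.3 258.5] [0.5474 0.0018 0.202 ]
rod_end 0.55 [ 95.4 254.9] [ 0.5351 -0.0757  0.202 ]
```

View pics/w2.png

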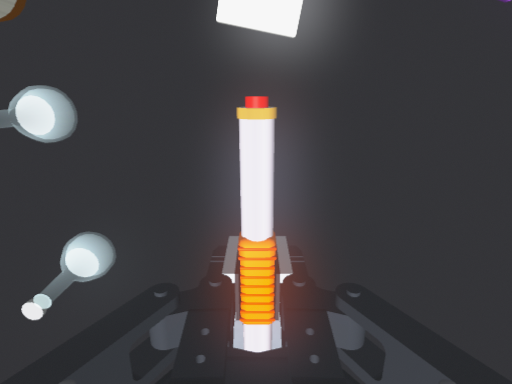

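The gauge is held straight in the hand: tube at column 257, rod end (102,256), rod still in. The hand hides the vessel side, so I shift sideways to see the valve beside the gauge.

```bash
python3 - <<'E'
from h import *
R2=down(np.radians(170)); a=np.array([np.cos(np.radians(80)),np.sin(np.radians(80)),0]); n=np.array([a[1],-a[0],0])
p=np.array([.573,.145,.27])+.06*a-.09*n
arm.move_to(p,R2); arm.pause(.3)
s=arm.read_state();print(s["t"],np.round(s["eef_pos"],4))
k=get_calibration("wrist"); im=snapshot("wrist"); cv2.imwrite("pics/w3.png",im[:,:,::-1])
for n,z in (("valve_axis",.095),("vessel",0),("gauge_grip",.272)):
    for d in spot_point(n,"wrist")[:3]: print(n,round(d["p"],2),np.round(d["centre"],1),np.round(at_z("wrist",d["centre"],z,k),4))
np.savez("w3.npz",R=k["R"],t=k["t"],intrinsics=k["intrinsics"],im=im)
# top view plate heading now and at start
t=cv2.imread("pics/top0.png"); 
kt=get_calibration("top"); np.savez("top.npz",**{x:kt[x] for x in("R","t","intrinsics")})
E
```

```text
10.4167 [0.495  0.2187 0.2695]
valve_axis 0.87 [112.2 159.5] [0.5745 0.1427 0.095 ]
vessel 0.95 [197.6 190.8] [ 0.5926  0.2587 -0.    ]
gauge_grip 0.85 [275.7 257.1] [0.4952 0.2199 0.272 ]
```

View pics/w3.png

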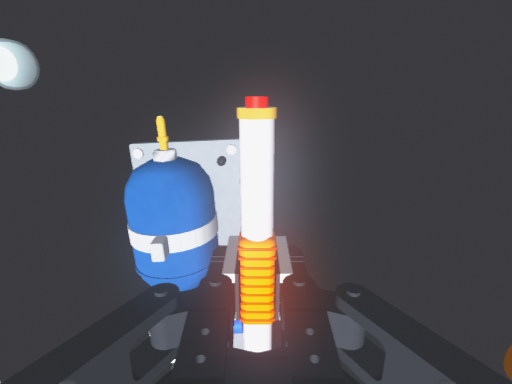

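The wrist view shows the brass stem from its tip (118,160) to the nut (153,165), with the blue vessel below it. The plate's front edge runs (144,131) to (139,241). I'll refine the axis heading from the brass pixels and that edge.

```bash
python3 - <<'E'
from h import *
f=np.load("w3.npz");k={x:f[x] for x in("R","t","intrinsics")};im=f["im"].astype(int)
m=(im[...,0]>120)&(im[...,2]<90)&(im[...,0]-im[...,2]>80); m[:, :130]=0; m[:,200:]=0; m[170:]=0; m[:100]=0
P=[]
for r in range(100,160):
    c=np.flatnonzero(m[r])
    if len(c)>2: P.append([r,c.mean(),len(c)])
P=np.array(P); print(P[0],P[-1],P[:,2].astype(int))
W=np.array([at_z("wrist",p[:2],.095,k) for p in P])[:,:2]
c=W.mean(0);u=np.linalg.svd(W-c)[2][0];u*=np.sign(u[1]); print("brass heading",np.degrees(np.arctan2(u[1],u[0])),c,"tip",W[0])
# plate front edge
g=im.sum(2); E=[]
for col in range(136,232):
    col_=g[125:160,col]; j=np.argmax(np.diff(col_)); 
    if not 150<col<178: E.append([125+j+1,col])
E=np.array(E); W2=np.array([at_z("wrist",p,.012,k) for p in E])[:,:2]
L=cv2.fitLine(W2.astype(np.float32),cv2.DIST_HUBER,0,.001,.001).ravel(); v=L[:2]
print("edge heading+90",np.degrees(np.arctan2(v[1],v[0]))%180, E[0],E[-1])
o=np.array([.5926,.2587]);va=np.array([.5745,.1427]);d=o-va;print("net heading",np.degrees(np.arctan2(d[1],d[0])),np.linalg.norm(d))
# axis lateral offset: line through brass & net at x=const
for q in (c,va,o): n=np.array([np.sin(np.radians(80)),-np.cos(np.radians(80))]); print("lateral",q@n,"along",q@np.array([n[1]*-1,n[0]]))
E
```

```text
[118.         160.33333333   3.        ] [137.         163.33333333   3.        ] [3 3 4 3]
brass heading 87.45526639939612 [0.57563182 0.15764265] tip [0.57513298 0.14796289]
edge heading+90 172.19366 [144 136] [140 231]
net heading 81.13139518818697 0.11740362004640231
lateral 0.539512315794501 along 0.2552051182703053
lateral 0.5409924591524427 along 0.24029294442449362
lateral 0.5386742908725997 along 0.3576736757896812
```

```bash
python3 - <<'E'
from h import *
f=np.load("w3.npz");k={x:f[x] for x in("R","t","intrinsics")};im=f["im"]
hsv=cv2.cvtColor(im,cv2.COLOR_RGB2HSV)
m=(hsv[...,0]>10)&(hsv[...,0]<35)&(hsv[...,1]>100)&(hsv[...,2]>70); m[:,:140]=0;m[:,185:]=0;m[160:]=0;m[:105]=0
P=np.array([[r,np.flatnonzero(m[r]).mean(),m[r].sum()] for r in range(105,160) if m[r].sum()>2])
print(P[:,0].astype(int).tolist(),P[:,1].round(1).tolist(),P[:,2].astype(int).tolist())
W=np.array([at_z("wrist",p[:2],.095,k) for p in P])[:,:2]
L=cv2.fitLine(W.astype(np.float32),cv2.DIST_HUBER,0,.001,.001).ravel();u=L[:2]*np.sign(L[1]);print("heading",np.degrees(np.arctan2(u[1],u[0])),"pt",L[2:],"tip",W[0])
# plate edges in the top view: gray plate rect
t=cv2.imread("pics/top0.png");h=cv2.cvtColor(t,cv2.COLOR_BGR2HSV)
mm=((t.max(2)>90)).astype(np.uint8); mm[:, :22]=0; mm[:130]=0; mm[215:]=0; mm[:,170:]=0
mm=cv2.morphologyEx(mm,cv2.MORPH_OPEN,np.ones((5,5)))
cs=max(cv2.findContours(mm,0,2)[0],key=cv2.contourArea)[:,0]
hull=cv2.convexHull(cs)[:,0]
best_=[]
for i in range(len(hull)):
    a,b=hull[i],hull[(i+1)%len(hull)]
    if np.linalg.norm(a-b)>25:
        A,B=(at_z("top",x[::-1],.012)[:2] for x in (a,b)); print(a,b,np.degrees(np.arctan2(*(B-A)[::-1])),np.linalg.norm(B-A))
E
```

```text
[116, 117, 118, 119, 120, 121, 122, 123, 124, 125, 126, 127, 128, 129, 130, 131, 132, 133, 134, 135, 136, 137, 138, 139, 140, 141, 142, 143, 144, 145, 146, 147, 148, 149] [159.5, 159.5, 159.5, 160.0, 160.0, 159.5, 160.0, 160.0, 160.5, 160.5, 160.5, 161.0, 160.5, 161.0, 161.0, 161.0, 161.0, 161.5, 162.0, 162.0, 163.0, 162.0, 162.0, 162.5, 162.0, 162.0, 162.5, 163.0, 163.0, 163.0, 163.5, 163.5, 163.5, 163.0] [4, 8, 8, 9, 9, 10, 9, 9, 10, 10, 10, 9, 10, 9, 9, 9, 9, 10, 9, 9, 11, 13, 13, 12, 11, 9, 8, 7, 7, 7, 8, 8, 8, 7]
heading 81.90292 pt [0.57775325 0.16137   ] tip [0.57541126 0.14604215]
[ 56 144] [ 83 148] -96.99264295221879 0.07842622918807438
[ 83 148] [152 159] -97.62653313581079 0.20035524069504926
[145 208] [ 71 196] 82.29462704805802 0.21264120030397302
[ 71 196] [ 41 191] 82.04511596993396 0.08652586066873061
[ 37 181] [ 45 143] -7.68418587628517 0.1109947516411427
```

The axis heading agrees three ways (brass 81.9°, plate edges 82.2°), and the tip shows near (0.575, 0.146). I line up 25 mm before it, then feel forward with force guarding.

```bash
cat >> h.py <<'E'
TH=np.radians(82.1); A=np.array([np.cos(TH),np.sin(TH),0]); N=np.array([A[1],-A[0],0]); RV=down(TH+np.pi/2)
AX=np.array([.57775,.16137,.093]); TIP=AX-A*.0155   # TCP-height axis point, visual tip
def tcp(m,lat=0,dz=0): return TIP+A*(m-.085)+N*lat+np.array([0,0,dz])  # m: mouth past visual tip
def force(f0):
    s=arm.read_state(); f=np.array(s["ft_force"])-f0; return -f@A, f@N, f[2], s
E
python3 - <<'E'
from h import *
arm.move_to(tcp(-.025,dz=.11),RV)
arm.movel(tcp(-.025),RV,max_speed=.12); arm.pause(.4)
f0=np.mean([arm.read_state()["ft_force"] for _ in range(3)],0); np.save("f0.npy",f0); print("f0",f0)
arm.movel(tcp(-.008),RV,max_speed=.05)
m=-.008;log=[]
while m<.016:
    m+=.001; arm.movel(tcp(m),RV,max_speed=.02); arm.pause(.05)
    fa,fl,fz,s=force(f0); log.append([m*1e3,((s["eef_pos"]-TIP)@A+.085)*1e3,fa,fl,fz])
    if fa>5 or abs(fl)>4 or abs(fz)>5: break
print(np.round(log,2)); print(s["t"],np.round(s["moment"],2),np.round((s["eef_pos"]-tcp(m))*1e3,2))
E
```

```text
f0 [-0.06146218  0.59875315 -1.23701808]
[[-7.   -7.14  0.5   0.3  -0.5 ]
 [-6.   -6.05  0.97  0.15 -0.56]
 [-5.   -4.95  0.06  0.12  0.36]
 [-4.   -3.95  1.16  0.63  0.33]
 [-3.   -2.96  0.41  0.01  0.37]
 [-2.   -1.96  0.69 -0.08 -0.29]
 [-1.   -0.98  0.36  0.29  0.5 ]
 [ 0.    0.02  0.5  -0.14  0.31]
 [ 1.    1.01  0.67 -0.19 -0.33]
 [ 2.    2.    1.14 -0.09 -0.32]
 [ 3.    3.01  0.49  0.4   0.22]
 [ 4.    4.02  0.54  0.58  0.25]
 [ 5.    4.88  2.04  1.23  0.67]
 [ 6.    5.4   4.56 -0.83  0.11]
 [ 7.    6.35  5.88 -0.1   1.15]]
17.9083 [-1.01  0.17 -0.  ] [-0.11 -0.64 -0.03]
```

Contact is clean: the plunger is felt about 4.7 mm past the visual tip, and side forces are about 1 N. I press on in small steps to about 20 N, hold, and log.

```bash
python3 - <<'E'
from h import *
f0=np.load("f0.npy"); m=.007;log=[]
def meas():
    v=[]
    for _ in range(4): arm.pause(.02); v.append(force(f0)[:3])
    return np.mean(v,0)
while m<.018:
    fa=log[-1][2] if log else 6
    m+=.0005 if fa<13 else .00025
    arm.movel(tcp(m),RV,max_speed=.02)
    fa,fl,fz=meas(); s=arm.read_state(); log.append([m*1e3,((s["eef_pos"]-TIP)@A+.085)*1e3,fa,fl,fz])
    if fa>18.8 or abs(fl)>6 or abs(fz)>6: break
print(np.round(log,2))
h=[]
for _ in range(8):
    arm.pause(.2); fa,fl,fz=meas(); h.append([fa,fl,fz])
    e=20-fa
    if 16<fa and abs(e)>1.2: m+=np.clip(e/9*.5,-.0002,.0002)*1e-3*1e3; arm.movel(tcp(m),RV,max_speed=.02)
s=arm.read_state();print(np.round(h,2),"m",m,s["t"],s["grip_width"],s["grip_force"])
k=get_calibration("wrist"); im=snapshot("wrist"); cv2.imwrite("pics/w4.png",im[:,:,::-1])
E
```

```text
[[ 7.5   6.62  6.28  0.09  0.44]
 [ 8.    6.95  6.87  0.12  0.42]
 [ 8.5   7.22  7.19  0.45  0.77]
 [ 9.    7.53  7.95 -0.36  1.45]
 [ 9.5   7.81  8.54 -0.02  0.69]
 [10.    8.1   9.61 -0.19  0.81]
 [10.5   8.41  9.92 -0.4   0.86]
 [11.    8.68 10.75  0.04  1.33]
 [11.5   8.98 10.78 -0.41  1.19]
 [12.    9.27 11.27  0.13  1.29]
 [12.5   9.58 12.29 -0.11  1.48]
 [13.    9.81 12.65 -0.1   1.9 ]
 [13.5  10.29 12.93 -0.09  1.58]
 [14.   10.78 12.59  0.34  1.82]
 [14.5  11.28 12.31 -0.32  1.03]
 [15.   11.79 12.66 -0.19  1.27]
 [15.5  11.96 13.69  0.14  1.48]
 [15.75 12.   14.09 -0.52  2.02]
 [16.   12.02 14.97  0.17  1.65]
 [16.25 12.05 15.66  0.2   1.55]
 [16.5  12.06 16.2  -0.09  2.67]
 [16.75 12.06 16.87 -0.41  2.49]
 [17.   12.12 17.16 -0.27  2.71]
 [17.25 12.08 18.02 -0.46  2.68]
 [17.5  12.15 19.17 -0.57  2.68]]
[[18.75 -0.36  3.06]
 [19.61 -0.61  3.47]
 [18.85 -0.85  3.  ]
 [19.7  -0.45  3.08]
 [19.11 -0.45  3.12]
 [19.21 -0.42  3.33]
 [19.28 -0.12  3.3 ]
 [19.56 -0.07  3.23]] m 0.017700000000000007 28.2083 0.17203937507113254 78.32524180412292
```

View pics/w4.png

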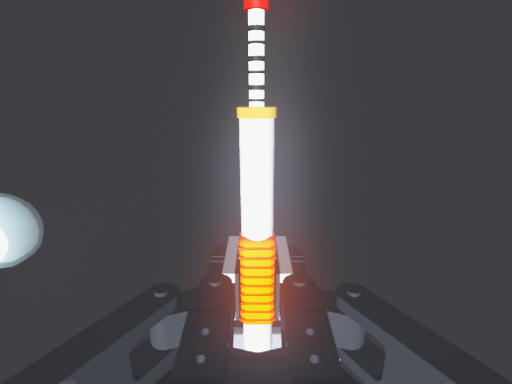

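The rod is well out (red end at (4,256), scale showing), the gauge has not slipped, and it held 19–20 N for over 2 s after seating. Now I draw it off and go back to the rest.

```bash
python3 - <<'E'
from h import *
arm.movel(tcp(-.005),RV,max_speed=.03); arm.movel(tcp(-.03),RV,max_speed=.08)
arm.movel(tcp(-.03,dz=.107),RV,max_speed=.15)
R=down(np.radians(69+90)); g=np.array([.4966,-.2091,.0434])
arm.move_to(g+[0,0,.14],R)
arm.movel(g+[0,0,.02],R,max_speed=.12); arm.pause(.3)
f0=np.array(arm.read_state()["ft_force"])
for z in (.01,.006,.003,.0015,.0005,0,-.0005):
    arm.movel(g+[0,0,z],R,max_speed=.03); arm.pause(.1); s=arm.read_state(); f=np.array(s["ft_force"])-f0
    print(z,np.round(f,1),np.round((s["eef_pos"]-g)*1e3,2))
    if f[2]>3 or np.linalg.norm(f[:2])>5: break
k=get_calibration("wrist"); snapshot("wrist"); print(s["t"],s["grip_width"])
E
```

```text
0.01 [ 1.5 -0.6  0.5] [ 0.05 -0.02  9.96]
0.006 [0.3 0.1 0.5] [-0.04  0.02  5.92]
0.003 [-0.1 -0.9  0.3] [-0.03  0.03  2.93]
0.0015 [ 1.2 -0.2 -0.2] [ 0.01 -0.01  1.51]
0.0005 [ 0.8 -0.9  0.3] [-0.02 -0.    0.49]
0 [-0.8 -0.4  1.8] [ 0.03 -0.03  0.12]
-0.0005 [-0.6  0.5  7.2] [ 0.09 -0.07 -0.05]
35.6417 0.17317693644000073
```

Contact is felt exactly at the old height with no side force, so I open gently, retreat and check.

```bash
python3 - <<'E'
from h import *
R=down(np.radians(69+90)); g=np.array([.4966,-.2091,.0434])
arm.movel(g,R,max_speed=.02)
arm.move_gripper(.35,20); arm.move_gripper(1.0)
arm.movel(g+[0,0,.21],R,max_speed=.15); arm.pause(.5)
k=get_calibration("wrist"); im=snapshot("wrist"); cv2.imwrite("pics/w5.png",im[:,:,::-1])
for n,z in (("gauge_grip",.045),("gauge_mouth",.045),("rod_end",.045),("rest",0)):
    for d in spot_point(n,"wrist")[:1]: print(n,round(d["p"],2),np.round(d["centre"],1),np.round(at_z("wrist",d["centre"],z,k),4))
s=arm.read_state();print(s["t"],s["grip_width"],np.round(s["ft_force"],1))
E
```

```text
gauge_grip 0.57 [168.5 257.1] [ 0.4972 -0.2075  0.045 ]
gauge_mouth 0.56 [237.1 260.6] [ 0.5232 -0.1279  0.045 ]
rod_end 0.65 [236.3 258.8] [ 0.5249 -0.1297  0.045 ]
rest 0.87 [155.5 256.4] [ 0.4959 -0.2131  0.    ]
39.125 1.0014361781866017 [ 0.4 -0.1 -0.2]
```

View pics/w5.png

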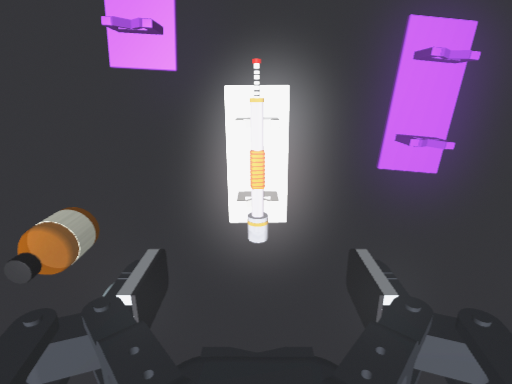

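The gauge lies in both notches: sleeve (168,257), chuck (230,258). The rod is still out, with its red end at (61,256), and the bystanders have not moved. Handing in.

```bash
python3 -c "
from workcell import arm
print(arm.close_job())"
```

```text
the job is handed in; nothing more can be done
None
```

The gauge was seated on the valve at a steady 19–20 N for about 2 s, then laid back in both notches of the white rest with the rod still about 40 mm out (estimated from plunger travel), and the job was handed in at about 39 s; no verdict came back.

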